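# Set the tea timer by its thumbwheel and start it

### The job

Set the tea timer: with a fingertip, flick the edge of its toothed wheel clockwise (seen from above), click by click, until the wheel's raised pointer stops at the small stud on the block behind the wheel, without going a click past it. Then press the start button on top of that block all the way down and let it come back up. Do not lift or shift the timer, and leave the crockery, jars and spoon where they are.

Things in the scene. Friction and masses are not known exactly. Their poses are not given: they have to be found in the camera images.
- timer: pale blue tea timer, 1.5 to 2.1 kg, standing loose, z up. Origin on the table top, straight under the wheel's upright axis. Base: round front, radius 44 mm about that axis, running back along the timer's +x to x = 122 mm, 88 mm wide, top at 24 mm height. Behind the wheel, x = 64 to 122 mm, a block 88 mm wide, top at 50 mm, carries stud and start button
- wheel (a joint): angle of the thumbwheel about its upright axis, rad, 0 to 5.50, growing clockwise seen from above; 4.712 is pointer at stud. Starts 2 to 5 clicks short of it. Spring detents hold it every 0.785 rad (8 clicks a turn, one per tooth): 1 to 3 N at a tooth's end leaves a notch; past half a click it snaps on to the next. In a notch one tooth points straight to the front (timer -x)
- hub (a point): point on the wheel's axis, on the disc's upper face (44 mm height). The wheel is a level cream disc of radius 28 mm, from 28 to 44 mm height, with 8 evenly spaced straight radial teeth (6 mm wide, as high as the disc) reaching to radius 50 mm, the pointer tooth to 57 mm
- pointer (a point): top of the dark raised rib (4 mm high) along the pointer tooth, 55 mm from the wheel's axis, 48 mm height; turns with the wheel. It points to the timer's -y at joint value 0, -x (front) at 1.571, +y at 3.142 and +x, at the stud, at 4.712
- stud (a point): front top edge of the small dark upright stud (6 mm wide, 10 mm long, 11 mm high) in the middle of the block's front top edge, 64 mm behind the wheel's axis (timer +x), 61 mm height
- start (a joint): travel of the start button, m: 0 is up, 0.006 fully down; a spring returns it; fully down takes 5 N, straight downwards
- start_top (a point): centre of the top face of the start button, a white round cap 28 mm across in a steel collar, 99 mm behind the wheel's axis (timer +x), 72 mm height when up
- caddy: steel tin, 68 mm across, 85 mm high, left of the timer; origin at the centre of its underside
- mug: white mug, 80 mm across, 90 mm high, right of the timer; origin at the centre of its underside
- jar: jar, 68 mm across, 90 mm high, behind right of the timer; origin at the centre of its underside
- teaspoon: spoon, 140 mm long, lying to the right in front of the timer; origin at its underside
- teapot: dark green teapot, body 136 mm across, 120 mm high, spout reaching 120 mm from its middle, behind left of the timer; origin at the centre of its underside
- bowl: blue bowl, 130 mm across, 60 mm high, far left; origin at the centre of its underside
- jar2: jar, 64 mm across, 100 mm high, far right; origin at the centre of its underside
Not all that is in view belongs to the job. Leave any purple or red look-alike of the caddy alone.

How it is judged:
By the outcome, as a careful person would: the job done as asked, in the order asked, and still so for the second after the job is handed in, with the robot touching nothing.
It also fails if it takes over 64 s, if anything falls off the work surface, if the arm or the gripper's body presses on something with over 40 N, if the wrist force passes 120 N, or if a joint passes its speed limit or range.

### The arm

A 6-joint arm with a two-finger parallel gripper is mounted at the origin on the work surface. World frame = base frame: x ahead of the robot, y to its left, z up, the work surface at z = 0. Lengths are in m, angles in rad, forces in N, time in s.
With the tool pointing down it reaches from about 0.25 to 0.775 m from the base axis. Payload 4 kg.
Tool frame: the origin (TCP) lies midway between the tips of the shut fingers; the grasp point (between the pads) lies 19 mm behind it; y points along the fingers, x is the direction in which the jaws open and shut, and the axes are right-handed (so a half turn about y gives the same grasp; the last joint's range is limited). The gripper opens to 94 mm and grips with 3 to 60 N. Pads are 16 mm wide; open, the fingers measure 119 mm over their backs; the gripper's body (75 mm by 177 mm) begins 78 mm behind the grasp point.
Start: joints at [1.204, 0.087, 1.371, -0, 1.684, -0.103], TCP at [0.143, 0.531, 0.206] pointing down, gripper open.
Joint ranges: [-3.1, 3.1], [-0.76, 2.03], [0.27, 2.55], [-1.08, 4.22], [0.17, 2.65], [-2.57, 2.57]. Speed limits (rad/s): [2.79, 2.79, 3.14, 3.14, 3.14, 3.14].

### API

Orientations are given as [roll, pitch, yaw] about the fixed x, y, z axes, in that order (R = Rz(yaw) Ry(pitch) Rx(roll)).
In Python, from bench import robot, snapshot, camera_info, ticket gives the robot as it stands.
- The arm moves only by the shell command python3 -m creep 'ROWS'. ROWS is JSON, a list of rows, each an object with "slide": the shift along the tool's x, y, z in mm, a list of three; "roll": the turn about the tool's y in degrees; "grip": the closure, from 0 (fully open) to 1 (shut). In form: [{"slide": [x, y, z], "roll": roll, "grip": grip}, ...]. A call has 1 to 20 rows; each row is the pose to reach, as a shift and turn from the pose commanded when the call began, along the tool's axes at that moment; what a row does not reach only later rows make up. A row lasts 1/12 s, in which the tool goes at most 41.7 mm and 7.16 degrees, less where a joint would pass 70% of its speed; a pose out of reach is approached as far as the arm can. A call with a gripper value outside its range is refused whole. The fingers move at their own pace and stop on an object; the grip force is fixed at half the most. Time passes only in rows, so rows that repeat a pose let the fingers close. It gives the time, the measured TCP pose, the force and the opening at its end, in the units of the state.
- robot.get_obs(): the state, without advancing time (a new reading comes with each control period).
- snapshot(name): name is "scene" or "top" or "wrist"; returns the picture (420x560x3 uint8, red, green, blue); there is no depth.
- camera_info(name): a dict with "fx", "fy", "cx", "cy" (pixels), "dist" ([k1, k2, p1, p2, k3] as OpenCV has them; the pictures are not rectified), "cam_to_world" (4x4, takes a point from camera to world coordinates). Camera axes: x right, y down, z forward; pixel columns grow to the right and rows downward; lengths in m; the calibration is good to about 2 mm. A picture is of the moment at which its call begins: read the wrist's pose just before it. camera_info takes no time and is no camera call; for the wrist camera it gives the pose at the moment of the call.
- ticket.close_job(): hands the job in, once; it reports no verdict.
The state is a dict: "time": time; "joint_positions": joint angles; "qvel": joint speeds; "joint_torque": joint torques, N m; "tool_pos": TCP position; "ee_rot": TCP orientation; "wrist_force": force on the tool from outside, world axes, zero at the start; "wrist_torque": the same for the moment, N m; "width": finger opening in m.
Only numpy, scipy, OpenCV 4.12 (cv2) and the standard library are available. Lean on these libraries where they do the work, as an engineer would, in place of code of your own. Each camera call takes 0.05 s, during which the arm holds its last target.

## Working session

There is one attempt and no reset: what is moved stays moved. The work goes in short steps, Python scripts to look and compute and a shell command to move; the robot and the scene stay as the last step left them, time stands still between calls to the robot, and variables do not carry over. Pictures are saved under pics/ and viewed, and the job is handed in when it is done.

```bash
mkdir -p pics; ls; python3 - <<'E'
from bench import robot, snapshot, camera_info
import cv2
print({k:(v if not hasattr(v,'round') else v) for k,v in robot.get_obs().items()})
for n in ("scene","top"):
    im=snapshot(n); cv2.imwrite(f"pics/{n}0.png",cv2.cvtColor(im,cv2.COLOR_RGB2BGR))
    print(n,camera_info(n))
E
```

```text
pics
{'time': 0.0, 'joint_positions': array([ 1.20389284e+00,  8.79823589e-02,  1.37225682e+00, -1.65282954e-05,
        1.68355973e+00, -1.03093040e-01]), 'qvel': array([ 8.43274155e-04, -4.80021236e-04,  2.55806435e-04,  1.29822246e-03,
       -1.22332489e-03, -7.46828250e-05]), 'joint_torque': array([ 3.90988007e-04, -3.40186751e+01, -3.02425611e+01,  7.16669415e-02,
        3.32222146e-02, -1.58753246e-04]), 'tool_pos': array([0.14323053, 0.53046428, 0.2042879 ]), 'ee_rot': array([-1.57058562,  0.00219623,  1.30698427]), 'wrist_force': array([-0.35347487, -0.4165986 , -0.33172734]), 'wrist_torque': array([ 0.04886793, -0.06942338, -0.03540877]), 'width': 0.09413730737941255}
scene {'fx': 468.1301870869499, 'fy': 468.1301870869499, 'cx': 283.52526011943263, 'cy': 206.59665621893998, 'dist': array([-0.08678275,  0.        ,  0.        ,  0.        ,  0.        ]), 'cam_to_world': array([[ 0.84147415,  0.38108123, -0.3830122 ,  1.2462435 ],
       [ 0.54028107, -0.59899532,  0.59101689, -1.0349294 ],
       [-0.00419707, -0.70425968, -0.70993006,  1.27653981],
       [ 0.        ,  0.        ,  0.        ,  1.        ]])}
top {'fx': 507.3562948574492, 'fy': 507.3562948574492, 'cx': 285.300677249936, 'cy': 208.33583590685078, 'dist': array([-0.10734679,  0.        ,  0.        ,  0.        ,  0.        ]), 'cam_to_world': array([[-2.17018626e-02, -9.93417758e-01,  1.12473049e-01,
         4.34005156e-01],
       [-9.99763730e-01,  2.14256349e-02, -3.66424559e-03,
        -1.82522728e-02],
       [ 1.23032016e-03, -1.12525996e-01, -9.93648019e-01,
         1.51721579e+00],
       [ 0.00000000e+00,  0.00000000e+00,  0.00000000e+00,
         1.00000000e+00]])}
```

View pics/scene0.png

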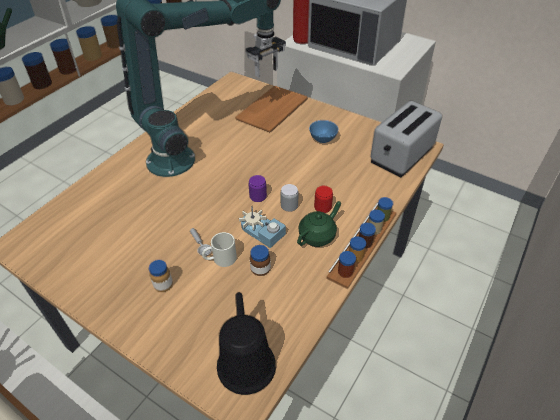

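View pics/top0.png

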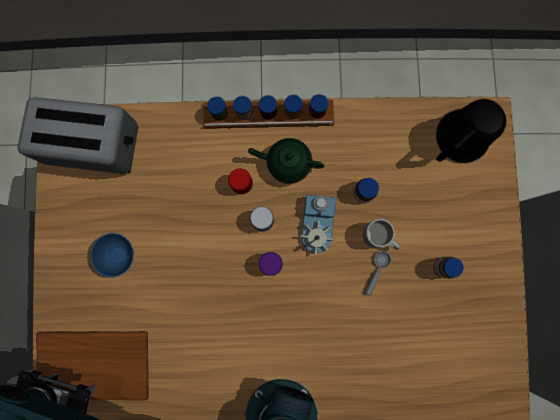

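The timer is at top-view (318,225), with the block pointing away from the robot (+x). The mug is at (380,233), the caddy at (262,218), the purple tin at (270,264) and the spoon at (378,268). I'll zoom in next.

```bash
python3 - <<'E'
import cv2
im=cv2.imread("pics/top0.png")[180:270,270:370]; cv2.imwrite("pics/topz.png",cv2.resize(im,None,fx=6,fy=6,interpolation=cv2.INTER_CUBIC))
im=cv2.imread("pics/scene0.png")[190:260,220:310]; cv2.imwrite("pics/scz.png",cv2.resize(im,None,fx=8,fy=8,interpolation=cv2.INTER_CUBIC))
E
```

```text
(no output)
```

View pics/topz.png

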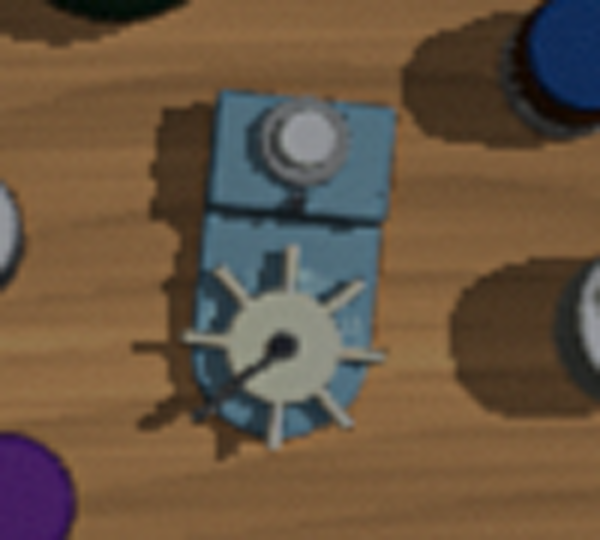

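View pics/scz.png

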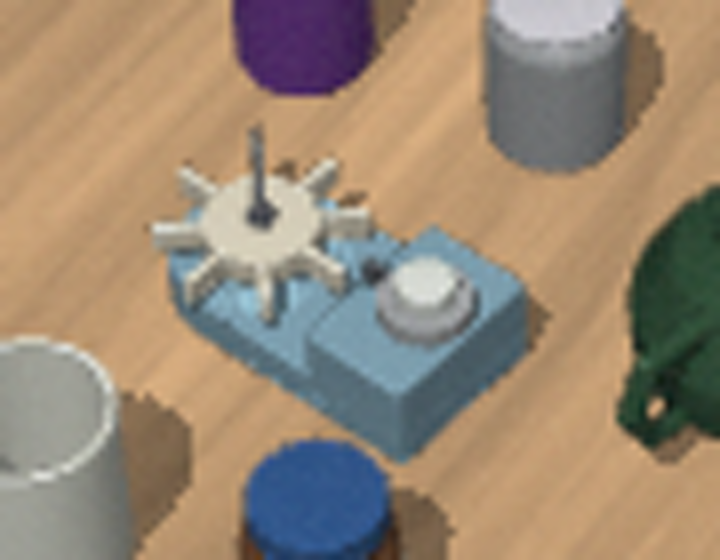

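The dark pointer rib runs from the hub at zoomed (283,346) to (200,412), so it points front-left. That puts the wheel at about 2.356, 3 clicks short of the stud. Now I'll measure the timer's pose from both views.

```bash
cat > h.py <<'E'
import numpy as np, cv2
from bench import robot, snapshot, camera_info
def ray(ci,px):
    K=np.array([[ci['fx'],0,ci['cx']],[0,ci['fy'],ci['cy']],[0,0,1]])
    p=cv2.undistortPoints(np.array([[px]],float),K,np.array(ci['dist']))[0,0]
    T=np.array(ci['cam_to_world']); return T[:3,3],T[:3,:3]@np.array([p[0],p[1],1])
def onz(ci,px,z):
    o,d=ray(ci,px); return o+d*(z-o[2])/d[2]
def proj(ci,P):
    T=np.linalg.inv(np.array(ci['cam_to_world'])); K=np.array([[ci['fx'],0,ci['cx']],[0,ci['fy'],ci['cy']],[0,0,1]])
    r,_=cv2.Rodrigues(T[:3,:3]); return cv2.projectPoints(np.array(P,float).reshape(-1,3),r,T[:3,3],K,np.array(ci['dist']))[0].reshape(-1,2)
def snap(name,fn):
    ci=camera_info(name); im=cv2.cvtColor(snapshot(name),cv2.COLOR_RGB2BGR); cv2.imwrite(f"pics/{fn}.png",im); return ci,im
def blobs(mask,off=(0,0),amin=15):
    n,l,s,c=cv2.connectedComponentsWithStats(mask.astype(np.uint8))
    return [(s[i,4],c[i]+off) for i in range(1,n) if s[i,4]>=amin]
def wobs():
    o=robot.get_obs(); print({k:np.round(o[k],4).tolist() for k in('time','tool_pos','ee_rot','wrist_force','width','joint_positions')})
E
python3 - <<'E'
from h import *
for n,(x0,y0,x1,y1) in (("top",(295,185,345,262)),("scene",(235,198,290,250))):
    ci=camera_info(n); im=cv2.imread(f"pics/{n}0.png")[y0:y1,x0:x1]
    hsv=cv2.cvtColor(im,cv2.COLOR_BGR2HSV); H,S,V=[hsv[...,i].astype(int) for i in range(3)]
    print(n)
    for nm,m,z in (("cream",(H>18)&(H<40)&(S<70)&(V>125),.044),("white",(S<30)&(V>165),.072),("blue",(H>90)&(H<115)&(S>50)&(V>60),.05),("dark",(V<60),.048)):
        for a,c in blobs(m,(x0,y0)): print(nm,a,c.round(1),onz(ci,c,z).round(4))
    m=((H>18)&(H<40)&(S<70)&(V>125)).astype(np.uint8)
E
```

```text
top
cream 248 [317.1 236.6] [ 0.516  -0.1142  0.044 ]
blue 369 [319.7 206.6] [ 0.603  -0.1238  0.05  ]
blue 379 [317.6 224. ] [ 0.5522 -0.1163  0.05  ]
blue 33 [304.4 240.9] [ 0.504  -0.0768  0.05  ]
blue 30 [327.3 243.1] [ 0.4963 -0.1429  0.05  ]
blue 35 [310.3 248.2] [ 0.4827 -0.0932  0.05  ]
blue 31 [319.5 249.3] [ 0.479  -0.1199  0.05  ]
dark 60 [314.4 215. ] [ 0.579  -0.1079  0.048 ]
dark 46 [309.5 242.3] [ 0.4997 -0.0916  0.048 ]
scene
cream 238 [252.4 218.4] [ 0.5186 -0.1201  0.044 ]
white 37 [272.6 224.6] [ 0.6122 -0.1272  0.072 ]
blue 567 [265.3 232.3] [ 0.5993 -0.1547  0.05  ]
blue 63 [259.3 247.4] [ 0.6206 -0.2225  0.05  ]
```

```bash
python3 -m creep '[{"slide":[0,-40,0],"roll":0,"grip":1},{"slide":[-518,-50,-427],"roll":80.6,"grip":1},{"slide":[-518,-50,-427],"roll":80.6,"grip":1},{"slide":[-518,-50,-427],"roll":80.6,"grip":1},{"slide":[-518,-50,-427],"roll":80.6,"grip":1},{"slide":[-518,-50,-427],"roll":80.6,"grip":1},{"slide":[-518,-50,-427],"roll":80.6,"grip":1},{"slide":[-518,-50,-427],"roll":80.6,"grip":1},{"slide":[-518,-50,-427],"roll":80.6,"grip":1},{"slide":[-518,-50,-427],"roll":80.6,"grip":1},{"slide":[-518,-50,-427],"roll":80.6,"grip":1},{"slide":[-518,-50,-427],"roll":80.6,"grip":1},{"slide":[-518,-50,-427],"roll":80.6,"grip":1},{"slide":[-518,-50,-427],"roll":80.6,"grip":1},{"slide":[-518,-50,-427],"roll":80.6,"grip":1},{"slide":[-518,-50,-427],"roll":80.6,"grip":1},{"slide":[-518,-50,-427],"roll":80.6,"grip":1},{"slide":[-518,-50,-427],"roll":80.6,"grip":1},{"slide":[-518,-50,-427],"roll":80.6,"grip":1},{"slide":[-518,-50,-427],"roll":80.6,"grip":1}]'; python3 - <<'E'
from h import *
wobs(); ci,im=snap("wrist","w1"); print(ci)
print(proj(ci,[[.517,-.117,.044]]))
E
```

```text
time: 1.77
tool_pos: [0.4202, -0.0801, 0.2549]
ee_rot: [-1.57, 0.002, -0.1]
wrist_force: [-0.3, 0.3, -0.5]
width: 0.0006
{'time': 1.7667, 'tool_pos': [0.4202, -0.0801, 0.2549], 'ee_rot': [-1.5696, 0.0017, -0.1004], 'wrist_force': [-0.2943, 0.3175, -0.4568], 'width': 0.0006, 'joint_positions': [-0.3217, -0.1907, 1.539, 0.0008, 1.7952, -0.2211]}
{'fx': 337.17246040669, 'fy': 337.17246040669, 'cx': 277.1319756338881, 'cy': 214.57562435365912, 'dist': array([-0.08617158,  0.        ,  0.        ,  0.        ,  0.        ]), 'cam_to_world': array([[ 9.95001306e-01, -9.53719592e-02, -2.96072587e-02,
         4.27267487e-01],
       [-9.98411443e-02, -9.56112368e-01, -2.75464855e-01,
         5.79609305e-04],
       [-2.03624336e-03,  2.77043913e-01, -9.60855100e-01,
         4.34016177e-01],
       [ 0.00000000e+00,  0.00000000e+00,  0.00000000e+00,
         1.00000000e+00]])}
[[361.54195435 211.10176563]]
```

View pics/w1.png

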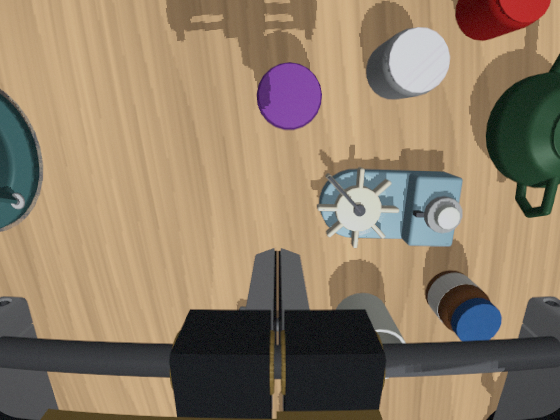

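The wrist view shows the hub at about (359,210), the pointer towards upper-left (330,178), the button at (444,215) and the shut fingertips at (278,255). I'll measure these more closely.

```bash
python3 - <<'E'
from h import *
ci=camera_info("wrist"); im=cv2.imread("pics/w1.png"); x0,y0,x1,y1=310,160,470,255
c=im[y0:y1,x0:x1]; hsv=cv2.cvtColor(c,cv2.COLOR_BGR2HSV); H,S,V=[hsv[...,i].astype(int) for i in range(3)]
m=((H>15)&(H<45)&(S<75)&(V>130)).astype(np.uint8)
print("cream",[(a,q.round(1),onz(ci,q,.044).round(4)) for a,q in blobs(m,(x0,y0))])
d=cv2.morphologyEx(cv2.morphologyEx(m,cv2.MORPH_CLOSE,np.ones((9,9))),cv2.MORPH_OPEN,cv2.getStructuringElement(cv2.MORPH_ELLIPSE,(19,19)))
for a,q in blobs(d,(x0,y0)): print("disc",a,q.round(1),onz(ci,q,.044).round(4))
w=(S<30)&(V>180)
for a,q in blobs(w,(x0,y0)): print("white",a,q.round(1),onz(ci,q,.072).round(4))
k=(V<75)&(S<110)
for a,q in blobs(k,(x0,y0)): print("dark",a,q.round(1),onz(ci,q,.048).round(4))
b=(H>90)&(H<115)&(S>45)&(V>50)
print("blue edges")
cv2.imwrite("pics/w1z.png",cv2.resize(c,None,fx=5,fy=5,interpolation=cv2.INTER_CUBIC))
cv2.imwrite("pics/tipz.png",cv2.resize(im[235:340,220:340],None,fx=5,fy=5,interpolation=cv2.INTER_CUBIC))
E
```

```text
cream [(np.int32(1832), array([359.8, 209.1]), array([ 0.5153, -0.1137,  0.044 ])), (np.int32(19), array([428., 246.]), array([ 0.6008, -0.1705,  0.044 ]))]
disc 1712 [357.3 214. ] [ 0.512  -0.1195  0.044 ]
white 1780 [360.1 210.4] [ 0.5092 -0.107   0.072 ]
white 377 [448.7 217.9] [ 0.6119 -0.126   0.072 ]
dark 373 [408.3 206.8] [ 0.5731 -0.1153  0.048 ]
dark 56 [427.3 209.7] [ 0.5967 -0.1212  0.048 ]
dark 34 [416.  212.1] [ 0.5827 -0.123   0.048 ]
blue edges
```

View pics/w1z.png

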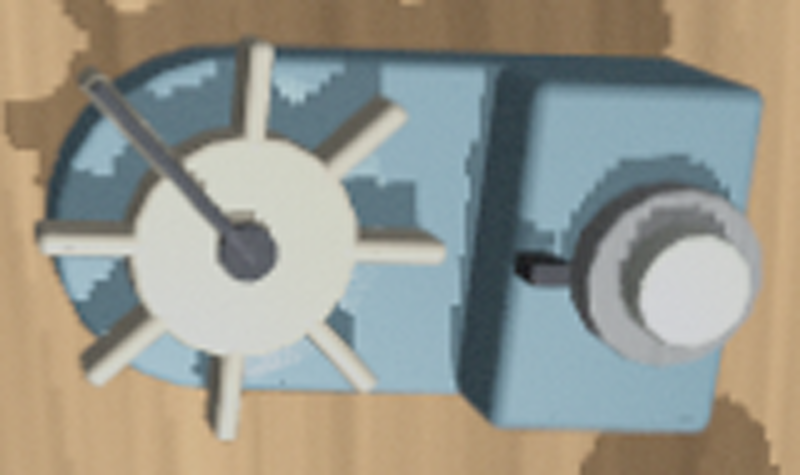

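View pics/tipz.png

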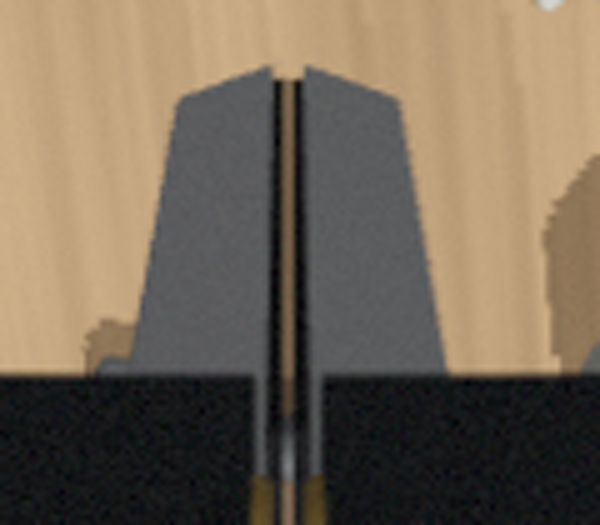

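Hub is at about (0.514,-0.114) and the button at (0.612,-0.126). They are 98.8 mm apart (expected 99), so the timer's yaw is about -7.3°. I'll move the fingertip in front of the wheel, low and clear of it, and look again.

```bash
python3 -m creep '[{"slide":[16,0,-41],"roll":1.6,"grip":1},{"slide":[16,40,-41],"roll":1.6,"grip":1},{"slide":[16,80,-41],"roll":1.6,"grip":1},{"slide":[16,120,-41],"roll":1.6,"grip":1},{"slide":[16,160,-41],"roll":1.6,"grip":1},{"slide":[16,195,-41],"roll":1.6,"grip":1},{"slide":[16,225,-41],"roll":1.6,"grip":1},{"slide":[16,225,-41],"roll":1.6,"grip":1},{"slide":[16,225,-41],"roll":1.6,"grip":1}]'; python3 - <<'E'
from h import *
wobs(); ci,im=snap("wrist","w2"); ct,it=snap("top","t2")
cv2.imwrite("pics/t2z.png",cv2.resize(it[180:280,270:370],None,fx=6,fy=6,interpolation=cv2.INTER_CUBIC))
E
```

```text
time: 2.57
tool_pos: [0.4312, -0.1208, 0.0297]
ee_rot: [-1.57, 0.003, -0.125]
wrist_force: [0.6, 0.4, 0.3]
width: 0.0005
{'time': 2.5667, 'tool_pos': [0.4312, -0.1208, 0.0297], 'ee_rot': [-1.5695, 0.0032, -0.1251], 'wrist_force': [0.5839, 0.4311, 0.2675], 'width': 0.0005, 'joint_positions': [-0.4001, -0.0314, 1.8517, 0.0004, 1.3247, -0.2751]}
```

View pics/w2.png

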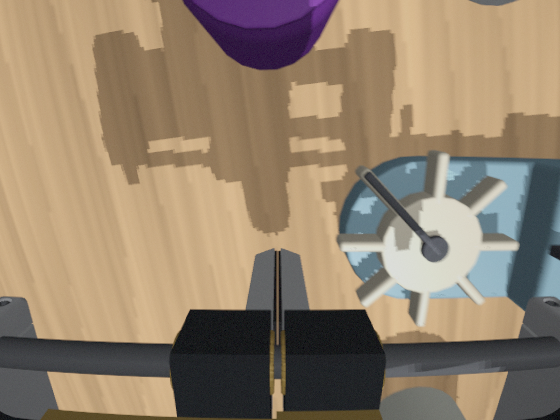

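The fingertip (278,250) is in front of the wheel, slightly right of the front tooth, whose end is at (343,242). The disc centre is near (432,243). I'll check the hub from this view.

```bash
python3 - <<'E'
from h import *
ci=camera_info("wrist")
for n,p in(("disc",(431,243)),("front",(343,243)),("rear",(517,244)),("left",(438,155)),("right",(421,322)),("p",(363,171))):
    print(n,onz(ci,p,.044).round(4))
t=robot.get_obs()['tool_pos']; print(proj(ci,[t]))
e=np.array([np.cos(-.1255),np.sin(-.1255)]); n=np.array([-e[1],e[0]])
print("hub->tcp", [float((t[:2]-np.array([.514,-.1138]))@v) for v in(e,n)])
E
```

```text
disc [ 0.5178 -0.1167  0.044 ]
front [ 0.4698 -0.1103  0.044 ]
rear [ 0.5685 -0.1243  0.044 ]
left [ 0.5215 -0.0693  0.044 ]
right [ 0.5128 -0.1663  0.044 ]
p [ 0.4827 -0.0729  0.044 ]
[[279.45192866 263.24432671]]
hub->tcp [-0.0780986654939949, -0.018660732718072965]
```

```bash
python3 -m creep '[{"slide":[0,0,-3],"roll":0,"grip":1},{"slide":[17,0,-3],"roll":0,"grip":1},{"slide":[34,0,-3],"roll":0,"grip":1},{"slide":[34,0,-3],"roll":0,"grip":1},{"slide":[34,0,0],"roll":0,"grip":1},{"slide":[34,0,3],"roll":0,"grip":1},{"slide":[34,0,6],"roll":0,"grip":1},{"slide":[34,0,9],"roll":0,"grip":1},{"slide":[34,0,12],"roll":0,"grip":1},{"slide":[34,0,15],"roll":0,"grip":1},{"slide":[34,0,18],"roll":0,"grip":1},{"slide":[34,0,21],"roll":0,"grip":1},{"slide":[34,0,24],"roll":0,"grip":1},{"slide":[34,0,27],"roll":0,"grip":1},{"slide":[34,0,27],"roll":0,"grip":1}]'; python3 - <<'E'
from h import *
wobs(); ci,im=snap("wrist","w3"); ct,it=snap("top","t3")
cv2.imwrite("pics/t3z.png",cv2.resize(it[180:280,270:370],None,fx=6,fy=6,interpolation=cv2.INTER_CUBIC))
E
```

```text
time: 3.92
tool_pos: [0.4695, -0.0989, 0.0302]
ee_rot: [-1.569, 0.001, -0.127]
wrist_force: [-0.4, 2.0, 0.8]
width: 0.0003
{'time': 3.9167, 'tool_pos': [0.4695, -0.0989, 0.0302], 'ee_rot': [-1.5686, 0.0008, -0.1269], 'wrist_force': [-0.3969, 1.9581, 0.7857], 'width': 0.0003, 'joint_positions': [-0.3273, 0.038, 1.7812, 0.002, 1.3236, -0.2009]}
```

View pics/w3.png

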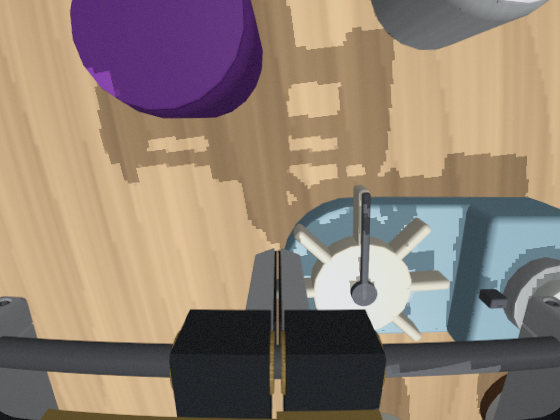

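One click is done: the pointer now points to the timer's +y, running from (363,290) to (361,192). The +2 N reading means the next tooth is resting on the back of the finger. I'll retreat radially, go back, and check.

```bash
python3 -m creep '[{"slide":[-10,0,1],"roll":0,"grip":1},{"slide":[-20,0,1],"roll":0,"grip":1},{"slide":[-34,0,0],"roll":0,"grip":1},{"slide":[-34,0,-15],"roll":0,"grip":1},{"slide":[-34,0,-30],"roll":0,"grip":1},{"slide":[-34,0,-30],"roll":0,"grip":1}]'; python3 - <<'E'
from h import *
wobs(); ci,im=snap("wrist","w4")
E
```

```text
time: 4.52
tool_pos: [0.4307, -0.1277, 0.0306]
ee_rot: [-1.573, 0.0, -0.13]
wrist_force: [-1.0, 0.1, -0.0]
width: 0.0004
{'time': 4.5167, 'tool_pos': [0.4307, -0.1277, 0.0306], 'ee_rot': [-1.5727, 0.0001, -0.1299], 'wrist_force': [-1.0232, 0.1122, -0.0342], 'width': 0.0004, 'joint_positions': [-0.413, -0.0318, 1.8503, -0.002, 1.3227, -0.2826]}
```

View pics/w4.png

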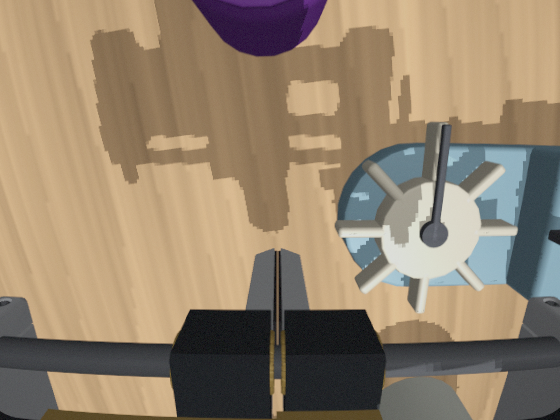

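The pointer is cleanly in the notch at 3.142 and the timer hasn't moved. Second click, same motion.

```bash
python3 -m creep '[{"slide":[17,0,0],"roll":0,"grip":1},{"slide":[34,0,0],"roll":0,"grip":1},{"slide":[34,0,0],"roll":0,"grip":1},{"slide":[34,0,3],"roll":0,"grip":1},{"slide":[34,0,6],"roll":0,"grip":1},{"slide":[34,0,9],"roll":0,"grip":1},{"slide":[34,0,12],"roll":0,"grip":1},{"slide":[34,0,15],"roll":0,"grip":1},{"slide":[34,0,18],"roll":0,"grip":1},{"slide":[34,0,21],"roll":0,"grip":1},{"slide":[34,0,24],"roll":0,"grip":1},{"slide":[34,0,27],"roll":0,"grip":1},{"slide":[34,0,30],"roll":0,"grip":1},{"slide":[34,0,30],"roll":0,"grip":1},{"slide":[20,0,31],"roll":0,"grip":1},{"slide":[10,0,31],"roll":0,"grip":1},{"slide":[0,0,30],"roll":0,"grip":1},{"slide":[0,0,15],"roll":0,"grip":1},{"slide":[0,0,0],"roll":0,"grip":1},{"slide":[0,0,0],"roll":0,"grip":1}]'; python3 - <<'E'
from h import *
wobs(); ci,im=snap("wrist","w5")
E
```

```text
time: 6.23
tool_pos: [0.4314, -0.1276, 0.0307]
ee_rot: [-1.572, -0.001, -0.13]
wrist_force: [-0.1, -1.0, 0.4]
width: 0.0005
{'time': 6.2333, 'tool_pos': [0.4314, -0.1276, 0.0307], 'ee_rot': [-1.5722, -0.0005, -0.1298], 'wrist_force': [-0.1067, -1.0367, 0.4113], 'width': 0.0005, 'joint_positions': [-0.4128, -0.0309, 1.8492, -0.0013, 1.3224, -0.2827]}
```

View pics/w5.png

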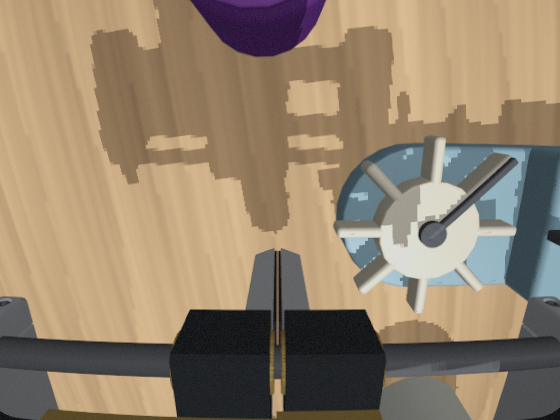

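The pointer is now back-left, running from (433,233) to (513,161), one click short. Third click.

```bash
python3 -m creep '[{"slide":[17,0,0],"roll":0,"grip":1},{"slide":[34,0,0],"roll":0,"grip":1},{"slide":[34,0,0],"roll":0,"grip":1},{"slide":[34,0,3],"roll":0,"grip":1},{"slide":[34,0,6],"roll":0,"grip":1},{"slide":[34,0,9],"roll":0,"grip":1},{"slide":[34,0,12],"roll":0,"grip":1},{"slide":[34,0,15],"roll":0,"grip":1},{"slide":[34,0,18],"roll":0,"grip":1},{"slide":[34,0,21],"roll":0,"grip":1},{"slide":[34,0,24],"roll":0,"grip":1},{"slide":[34,0,27],"roll":0,"grip":1},{"slide":[34,0,30],"roll":0,"grip":1},{"slide":[34,0,30],"roll":0,"grip":1},{"slide":[20,0,31],"roll":0,"grip":1},{"slide":[10,0,31],"roll":0,"grip":1},{"slide":[0,0,30],"roll":0,"grip":1},{"slide":[0,0,30],"roll":0,"grip":1},{"slide":[0,-40,30],"roll":0,"grip":1},{"slide":[0,-80,30],"roll":0,"grip":1}]'; python3 - <<'E'
from h import *
wobs(); ci,im=snap("wrist","w6")
E
```

```text
time: 7.95
tool_pos: [0.4331, -0.0953, 0.1085]
ee_rot: [-1.569, 0.007, -0.128]
wrist_force: [2.3, -0.5, 0.8]
width: 0.0007
{'time': 7.95, 'tool_pos': [0.4331, -0.0953, 0.1085], 'ee_rot': [-1.5692, 0.0071, -0.1282], 'wrist_force': [2.3076, -0.5475, 0.8108], 'width': 0.0007, 'joint_positions': [-0.3447, -0.1067, 1.7567, 0.0, 1.4989, -0.2164]}
```

View pics/w6.png

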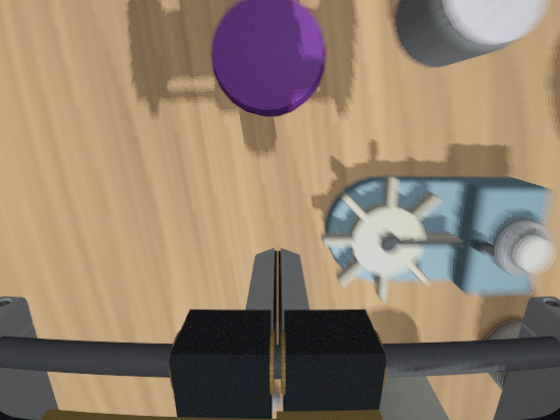

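The pointer (hub (391,241) to tip (462,242)) lines up with the stud at (482,246). I'll move above the button, staying high.

```bash
python3 -m creep '[{"slide":[0,-20,0],"roll":0,"grip":1},{"slide":[40,-20,-2],"roll":0,"grip":1},{"slide":[80,-20,-4],"roll":0,"grip":1},{"slide":[120,-20,-6],"roll":0,"grip":1},{"slide":[160,-20,-8],"roll":0,"grip":1},{"slide":[182,-20,-9],"roll":0,"grip":1},{"slide":[182,-20,-9],"roll":0,"grip":1},{"slide":[182,-20,-9],"roll":0,"grip":1},{"slide":[182,-20,-9],"roll":0,"grip":1}]'; python3 - <<'E'
from h import *
wobs(); ci,im=snap("wrist","w7"); snap("scene","s7"); 
t=cv2.imread("pics/s7.png")[130:280,180:380]; cv2.imwrite("pics/s7z.png",cv2.resize(t,None,fx=4,fy=4,interpolation=cv2.INTER_CUBIC))
E
```

```text
time: 8.75
tool_pos: [0.6145, -0.1281, 0.1301]
ee_rot: [-1.571, 0.001, -0.128]
wrist_force: [0.0, -0.3, -0.0]
width: 0.0002
{'time': 8.75, 'tool_pos': [0.6145, -0.1281, 0.1301], 'ee_rot': [-1.5706, 0.0011, -0.1279], 'wrist_force': [0.0448, -0.2876, -0.0082], 'width': 0.0002, 'joint_positions': [-0.2958, 0.2847, 1.2902, -0.0, 1.5678, -0.168]}
```

View pics/w7.png

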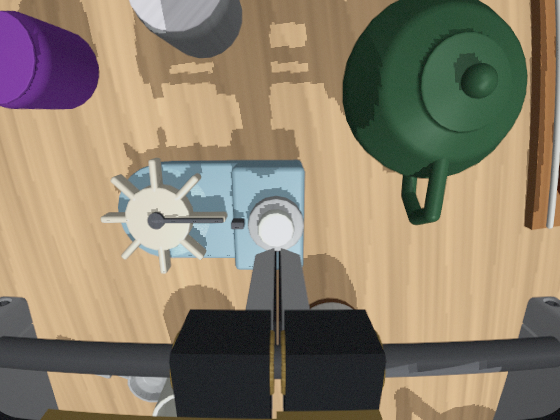

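View pics/s7z.png

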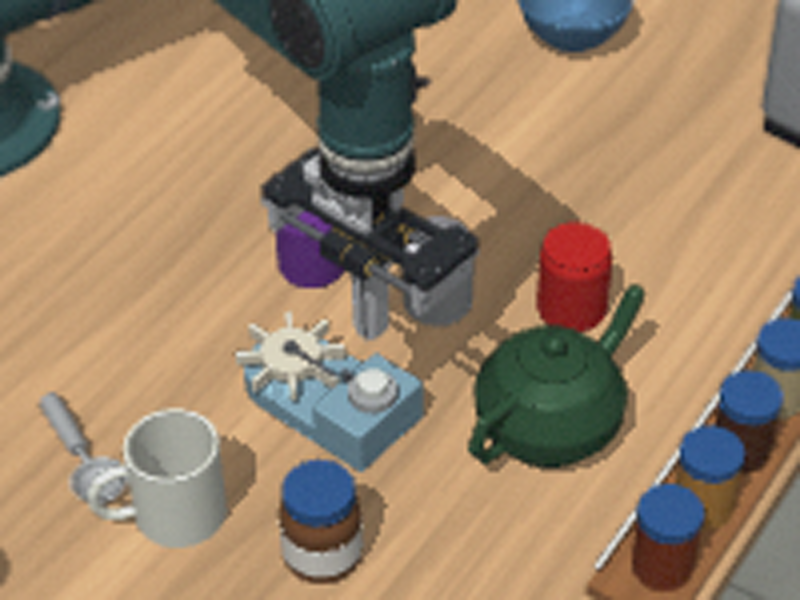

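The pointer lines up with the stud (tip (222,219), stud (238,222)), and the cap centre is near (276,231). Next I'll work out the cap's offset from the TCP.

```bash
python3 - <<'E'
from h import *
ci=camera_info("wrist"); im=cv2.imread("pics/w7.png"); hsv=cv2.cvtColor(im,cv2.COLOR_BGR2HSV)[200:255,245:310]; S,V=hsv[...,1].astype(int),hsv[...,2].astype(int)
for a,q in blobs((S<30)&(V>185),(245,200)): print(a,q,onz(ci,q,.072))
p=onz(ci,(276,230),.072); t=robot.get_obs()['tool_pos']; print(p,(p-t)*1e3)
h=onz(ci,(158,219),.044); print("hub",h,"dist",np.linalg.norm((p-h)[:2]), np.degrees(np.arctan2(*(p-h)[1::-1])))
E
```

```text
1723 [276.26291352 228.12071967] [ 0.61244671 -0.12600394  0.072     ]
[ 0.61206408 -0.12744125  0.072     ] [ -2.17415983   0.57311908 -58.89574548]
hub [ 0.51440702 -0.11492798  0.044     ] dist 0.09845549418245808 -7.301796995022598
```

```bash
python3 -m creep '[{"slide":[-1.5,25,0],"roll":0,"grip":1},{"slide":[-1.5,45,0],"roll":0,"grip":1},{"slide":[-1.5,54,0],"roll":0,"grip":1},{"slide":[-1.5,57,0],"roll":0,"grip":1},{"slide":[-1.5,60,0],"roll":0,"grip":1},{"slide":[-1.5,62,0],"roll":0,"grip":1},{"slide":[-1.5,63,0],"roll":0,"grip":1},{"slide":[-1.5,63,0],"roll":0,"grip":1},{"slide":[-1.5,63,0],"roll":0,"grip":1}]'; python3 -c "
from h import *
wobs()"
```

```text
time: 9.6
tool_pos: [0.6141, -0.1281, 0.0687]
ee_rot: [-1.571, -0.001, -0.128]
wrist_force: [-2.7, 1.4, 3.1]
width: 0.0003
{'time': 9.6, 'tool_pos': [0.6141, -0.1281, 0.0687], 'ee_rot': [-1.571, -0.0013, -0.1276], 'wrist_force': [-2.75, 1.3571, 3.129], 'width': 0.0003, 'joint_positions': [-0.2959, 0.3174, 1.3734, 0.0, 1.4494, -0.1683]}
```

```bash
python3 -m creep '[{"slide":[0,2,0],"roll":0,"grip":1},{"slide":[0,4,0],"roll":0,"grip":1},{"slide":[0,5,0],"roll":0,"grip":1},{"slide":[0,5,0],"roll":0,"grip":1},{"slide":[0,5,0],"roll":0,"grip":1}]'; python3 -c "
from h import *
wobs()"
```

```text
time: 10.02
tool_pos: [0.6144, -0.1281, 0.0661]
ee_rot: [-1.571, -0.003, -0.128]
wrist_force: [-5.6, 1.6, 14.6]
width: 0.0003
{'time': 10.0167, 'tool_pos': [0.6144, -0.1281, 0.0661], 'ee_rot': [-1.5713, -0.0029, -0.1276], 'wrist_force': [-5.6116, 1.6173, 14.604], 'width': 0.0003, 'joint_positions': [-0.2959, 0.3189, 1.377, -0.0, 1.4429, -0.1683]}
```

The force is 14.6 N against the 5 N needed, and the tip stopped at z = 66 mm, so the button is fully down. Lifting straight up.

```bash
python3 -m creep '[{"slide":[0,-3,0],"roll":0,"grip":1},{"slide":[0,-8,0],"roll":0,"grip":1},{"slide":[0,-15,0],"roll":0,"grip":1},{"slide":[0,-40,0],"roll":0,"grip":1},{"slide":[0,-80,0],"roll":0,"grip":1},{"slide":[0,-110,0],"roll":0,"grip":1},{"slide":[0,-110,0],"roll":0,"grip":1},{"slide":[0,-110,0],"roll":0,"grip":1}]'; python3 - <<'E'
from h import *
wobs(); ci,im=snap("wrist","w8"); snap("scene","s8"); 
t=cv2.imread("pics/s8.png")[130:280,180:380]; cv2.imwrite("pics/s8z.png",cv2.resize(t,None,fx=4,fy=4,interpolation=cv2.INTER_CUBIC))
E
```

```text
time: 10.68
tool_pos: [0.6155, -0.1284, 0.1753]
ee_rot: [-1.572, -0.006, -0.128]
wrist_force: [-0.1, 0.5, -0.1]
width: 0.0005
{'time': 10.6833, 'tool_pos': [0.6155, -0.1284, 0.1753], 'ee_rot': [-1.5717, -0.0062, -0.1277], 'wrist_force': [-0.1192, 0.4773, -0.0781], 'width': 0.0005, 'joint_positions': [-0.296, 0.2652, 1.2247, 0.0002, 1.6454, -0.1683]}
```

View pics/w8.png

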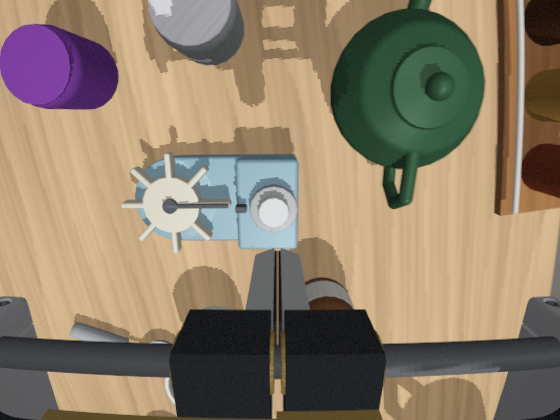

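View pics/s8z.png

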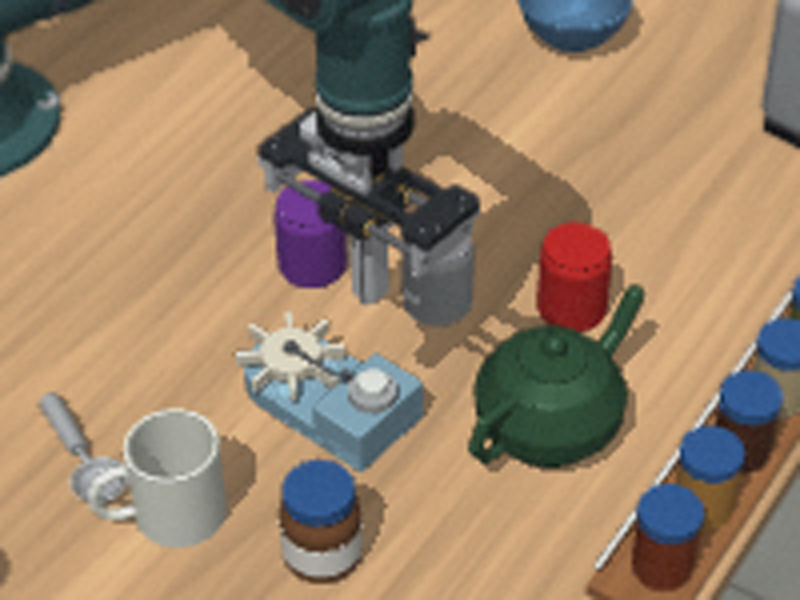

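The button is back up and the pointer is at the stud. In the scene crop the timer sits exactly where it was in the previous one. One comparison with the first scene picture, then I'll hand in.

```bash
python3 - <<'E'
from h import *
a=cv2.imread("pics/scene0.png");b=cv2.imread("pics/s8.png")
for im in(a,b):
    h=cv2.cvtColor(im[195:262,230:300],cv2.COLOR_BGR2HSV); m=((h[...,0]>90)&(h[...,0]<115)&(h[...,1]>50)&(h[...,2]>60))
    x=np.argwhere(m[12:52,30:]); print(x.mean(0).round(2),len(x))
from bench import ticket
ticket.close_job()
wobs()
E
```

```text
[26.24 10.52] 411
[26.31 10.58] 408
the job is handed in; nothing more can be done
the job is handed in; nothing more can be done
```

I set the timer, pressed the start button, and handed the job in about 11 s into the 64 s limit.

- **Wheel:** it started 3 clicks short. With the shut fingertips I flicked the front tooth clockwise three times, one click each. I checked the pointer in a picture after every click, and it ended in line with the stud.
- **Button:** I pressed it until the tip stopped at 66 mm height, which is 6 mm of travel, with 14.6 N on it against the 5 N needed. The pictures after lifting showed it back up.
- **Surroundings:** the robot was clear with near-zero wrist force. Compared with the first scene picture, the timer's blue area moved less than 0.1 pixel. By eye, the nearby crockery, jars and spoon looked undisturbed.

**Disagreements:** the camera views put the hub up to 6 mm apart, mostly in one view, and the fingertip clearances allowed for it. While pressing there was also about 5.6 N of sideways force on the tool, but the timer did not move.

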